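# Right a tipped bottle and snug up the rack

## Robot

A 6-joint arm with a two-finger parallel gripper is mounted at the origin on the work surface. World frame = base frame: x ahead of the robot, y to its left, z up, the work surface at z = 0. Lengths are in m, angles in rad, forces in N, time in s.
With the tool pointing down it reaches from about 0.425 to 0.95 m from the base axis. Payload 3.5 kg.
Tool frame: the origin (TCP) lies at the very end of the fingers, on their centre line; the grasp point (between the pads) lies 19 mm behind it (ctrl.pinch_z is the distance from the TCP to the grasp point, in m); z points along the fingers, y is the line along which they close (so a half turn about z gives the same grasp; the last joint's range is limited). The gripper opens to 85 mm and grips with 20 to 120 N. Pads are 22 mm wide; open, the fingers measure 114 mm over their backs; the gripper's body (76 mm by 85 mm) begins 54 mm behind the grasp point. The pads swing forward as they close: fully open they stand 13 mm farther back than shut.
Start: joints at [-0.15, 0.286, 1.577, -0, 1.279, -0.15], TCP at [0.675, 0, 0.211] pointing down, gripper open.
Joint ranges: [-2.77, 2.77], [-0.9, 2.22], [0.21, 2.48], [-1.53, 4.67], [0.24, 2.81], [-2.84, 2.84]. Speed limits (rad/s): [2.79, 2.79, 3.14, 3.14, 3.14, 3.14].

## Interface

Orientations are given as a unit quaternion [x, y, z, w].
In Python, from plant import ctrl gives the robot as it stands. The module is installed in compiled form; this text tells all that it offers.
- The arm moves only by the shell command python3 -m crank 'ROWS' [OPENING] [FORCE]. ROWS is JSON, a list of rows, each a list of 6 numbers: the shift along the tool's x, y, z in cm, then the turn, a rotation vector about the tool's x, y, z in rad. In form: [[tx, ty, tz, rx, ry, rz], ...]. A call has 1 to 10 rows; each row is the pose to reach, as a shift and turn from the pose commanded when the call began, along the tool's axes at that moment; what a row does not reach only later rows make up. A row lasts 1/10 s, in which the tool goes at most 50 mm and 8.59 degrees, less where a joint would pass 70% of its speed; a pose out of reach is approached as far as the arm can. A call with a gripper value outside its range is refused whole. OPENING is the opening, from 0 (shut) to 1 (fully open), set as the call begins (- or left out, the last holds). The fingers move at their own pace and stop on an object; FORCE is the grip in N (left out, the last holds). Time passes only in rows, so rows that repeat a pose let the fingers close. It gives the time, the measured TCP pose, the force, the opening and the grip force at its end, in the units of the state.
- ctrl.get_state(): the state, without advancing time (a new reading comes with each control period).
- ctrl.read_camera(name): name is "scene" or "side" or "wrist"; returns (picture, depth): 384x512x3 uint8, blue, green, red; 384x512 float32, m along the optical axis (not along the pixel's ray), 0 where there is no reading.
- ctrl.camera_info(name): a dict with "K" (3x3 intrinsics, pixels), "origin" and "orientation" of the camera in the world. Camera axes: x right, y down, z forward; pixel columns grow to the right and rows downward; lengths in m; the calibration is good to about 2 mm. A picture is of the moment at which its call begins: read the wrist's pose just before it. camera_info takes no time and is no camera call; for the wrist camera it gives the pose at the moment of the call.
- ctrl.sign_off(): hands the job in; it is judged then, once.
The state is a dict: "time": time; "qpos": joint angles; "dq": joint speeds; "joint_efforts": joint torques, N m; "eef_pos": TCP position; "tcp_rot": TCP orientation; "contact_force": force on the tool from outside, world axes, zero at the start; "wrist_torque": the same for the moment, N m; "opening": opening from 0.0 (shut) to 1.0 (fully open); "finger_force": force on a finger pad.
Only numpy, scipy, OpenCV 4.12 (cv2) and the standard library are available. Lean on these libraries where they do the work, as an engineer would, in place of code of your own. Each camera call takes 0.05 s, during which the arm holds its last target. There are 200 camera calls.

## Task

One bottle in the bench rack has tipped out over the front lip. First stand it back upright in its gap between its neighbours in the lane and let go of it; then slide the snugger by its orange tab along the lip until the whole row is held snug against the rack's end wall, with no gaps left. All the bottles must stay standing, and leave everything else on the bench and on the wire shelf as it is.

Things in the scene. Friction and masses are not known exactly. Their poses are not given: they have to be found in the camera images.
- rack: Fixed grey steel bottle rack. Its frame: origin on the bench, z up, y along its one lane (to the robot's left), x across it, away from the robot. Lane floor at z = 3 mm; lane inside x = -36 to 36, y = -200 to 230 mm. Front lip (robot side) 40 mm high, x = -36 to -39; back edge 26 mm high with a wire rail at x = 39, z = 60; end walls 85 mm high. Level, yaw within 0.2 rad of the base axes
- lane_end (a point): Middle of the foot of the row's end wall (inner face, on the lane floor; rack x = 0, y = -200, z = 3 mm), with the rack's axes. The snug row stands against this wall
- shelf_edge (a point): Middle of the front bar of the rack's wire shelf (rack x = -46, y = 130, z = 226 mm), with the rack's axes. Steel bars 6 mm thick, x = -49 to 49, y = 29 to 231 mm, two arms 6 mm lower at y = 50 and 215, posts only at the rear (x = 41). It roofs the snugger's whole slide: the tab is reached only with the tool leaning back towards the robot, in under this edge
- tipped: The tipped squeeze bottle: 56 mm in diameter, 150 mm tall, white, straight up to 100 mm, with a fixed ribbed yellow cap 34 mm wide from 121 to 150 mm. Origin: centre of its underside, z up its axis. 0.17 to 0.32 kg. Starts leaning about 32 degrees out of the lane to the rack's -x, foot edge on the lane floor, side on the front lip, cap out in front
- bottle_red: Standing bottle: 56 mm in diameter, 150 mm tall, white, straight up to 100 mm, with a fixed ribbed red cap 34 mm wide from 121 to 150 mm. Origin: centre of its underside, z up its axis. 0.17 to 0.32 kg. Loose on the lane floor; the three standing bottles start in any order, two between the tipped one and the end wall, one on the snugger's side
- bottle_blue: Standing bottle: 56 mm in diameter, 150 mm tall, white, straight up to 100 mm, with a fixed ribbed blue cap 34 mm wide from 121 to 150 mm. Origin: centre of its underside, z up its axis. 0.17 to 0.32 kg. Loose on the lane floor; the three standing bottles start in any order, two between the tipped one and the end wall, one on the snugger's side
- bottle_green: Standing bottle: 56 mm in diameter, 150 mm tall, white, straight up to 100 mm, with a fixed ribbed green cap 34 mm wide from 121 to 150 mm. Origin: centre of its underside, z up its axis. 0.17 to 0.32 kg. Loose on the lane floor; the three standing bottles start in any order, two between the tipped one and the end wall, one on the snugger's side
- snugger (a joint): Travel of the snugger along the front lip, m: 0 = right back (pressing face at rack y = 170 mm), growing towards the row (rack -y): face y = 0.170 - value; stop at 0.175. About 3 N of friction; stays where left; pushes bottles before it. Four upright bottles in line without gaps put the face at rack y = 24 mm, a value of 0.146
- snugger_grip (a point): Grip point in the snugger's orange pinch tab, with the rack's axes, 85 mm above the bench. Tab 14 mm thick along the slide (y), 26 mm across (x), from 29 mm below to 16 mm above this point; its black saddle on the lip, 44 mm long in y, lies below. The point is 42 mm to -x and 22 mm to +y of the pressing face's middle
- snugger_face (a point): Middle of the snugger's pressing face, 40 mm above the bench, with the rack's axes; the bottles are on its -y side. The plate spans the lane (x = -36 to +28 mm) from 6 to 76 mm above the bench
- pot_red: Clear pigment pot with red lid, 62 mm in diameter, 52 mm tall, on the wire shelf; origin: centre of underside
- pot_white: Clear pigment pot with white lid, 62 mm in diameter, 52 mm tall, on the wire shelf; origin: centre of underside
- cup: Paper cup 72 mm wide, 85 mm tall, standing on the pan of the pocket scale; origin: centre of underside
- jar: White open-necked silicone jar 90 mm in diameter, 158 mm tall; origin: centre of underside
- jar_lid: White screw lid of the jar, 74 mm in diameter, 26 mm high, open side up; origin: centre of underside
- dropper: Small clear bottle with black cap, 38 mm in diameter, 68 mm tall; origin: centre of underside
- pliers: Side cutters with a red and a yellow handle, 140 mm long, 15 mm high, lying on the bench; origin: under the pivot; jaws to +x
Mind the look-alikes: they are no part of the job. What is shaped like the tipped but black or turquoise is not meant.

How it is judged:
By the outcome, as a careful person would: the job done as asked, in the order asked, and still so for the second after the job is handed in, with the robot touching nothing.
It also fails if it takes over 56 s, if anything falls off the work surface, if the arm or the gripper's body presses on something with over 40 N, if the wrist force passes 120 N, or if a joint passes its speed limit or range.

## Working session

There is one attempt and no reset: what is moved stays moved. The work goes in short steps, Python scripts to look and compute and a shell command to move; the robot and the scene stay as the last step left them, time stands still between calls to the robot, and variables do not carry over. Pictures are saved under pics/ and viewed, at most 10 in all, crops included, and the job is handed in when it is done.

```bash
mkdir -p pics; cat > h.py <<'E'
import numpy as np, cv2
from scipy.spatial.transform import Rotation as R
from plant import ctrl
def grab(n):
    i=ctrl.camera_info(n); p,d=ctrl.read_camera(n); return p,d,i
def rot(i):
    o=np.array(i["orientation"],float); return o if o.shape==(3,3) else R.from_quat(o).as_matrix()
def pts(d,i):
    K=np.array(i["K"]); v,u=np.mgrid[:d.shape[0],:d.shape[1]]
    c=np.stack([(u-K[0,2])/K[0,0]*d,(v-K[1,2])/K[1,1]*d,d],-1)
    return c@rot(i).T+np.array(i["origin"])
E
python3 - <<'E'
from h import *
for n in ["scene","side"]:
    p,d,i=grab(n); cv2.imwrite(f"pics/{n}0.png",p); np.savez(f"{n}0.npz",p=p,d=d); print(n,i)
print(ctrl.get_state())
E
```

```text
scene {'K': array([[414.22446688,   0.        , 247.79199005],
       [  0.        , 414.22446688, 186.73823381],
       [  0.        ,   0.        ,   1.        ]]), 'origin': array([1.02153565, 0.71220518, 0.76110678]), 'orientation': array([ 0.26219715,  0.83883087, -0.45186736, -0.1530729 ])}
side {'K': array([[348.66773172,   0.        , 255.18074546],
       [  0.        , 348.66773172, 195.39412039],
       [  0.        ,   0.        ,   1.        ]]), 'origin': array([ 0.42380347, -0.64334627,  0.83576501]), 'orientation': array([ 0.93529313, -0.05230782,  0.01057938, -0.34982673])}
{'time': 0.1, 'qpos': array([-1.50001304e-01,  2.87112645e-01,  1.57803268e+00, -1.37847668e-05,
        1.27862403e+00, -1.49971633e-01]), 'dq': array([ 0.00011173, -0.00212905, -0.00262501,  0.00133484,  0.00158509,
       -0.00067561]), 'joint_efforts': array([ 1.14915063e-03, -4.07295120e+01, -2.93698221e+01, -1.06323112e-04,
        3.42678482e-03, -4.41654265e-06]), 'eef_pos': array([6.74355782e-01, 1.22479263e-04, 2.09860715e-01]), 'tcp_rot': array([ 7.07115444e-01,  7.07097281e-01, -6.51257557e-04, -8.72020302e-04]), 'contact_force': array([-0.60122434,  0.07765654,  0.01904183]), 'wrist_torque': array([-0.02159973, -0.08857876,  0.00543154]), 'finger_force': 0.0, 'opening': 0.9978252047987518}
```

View pics/scene0.png

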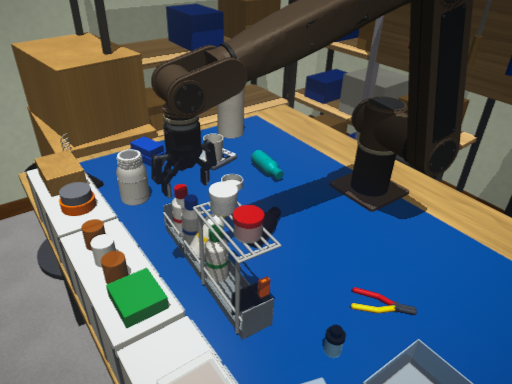

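View pics/side0.png

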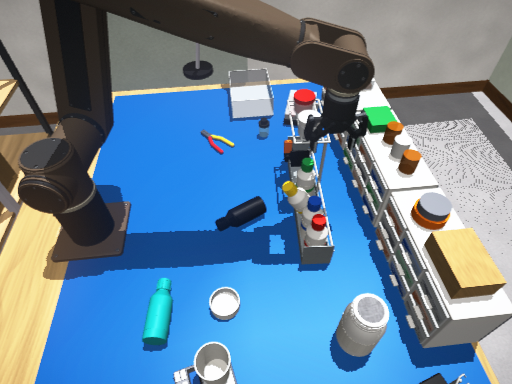

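The side view shows, from the end wall (320,255) on: red cap (318,222), blue (314,204), tipped yellow (290,187), green (307,165), orange tab (289,147). The black bottle lies in front at (240,213), and the shelf is above the tab. Next I measure them.

```bash
cat >> h.py <<'E'
HS={"yellow":(22,34),"green":(45,80),"blue":(108,125),"orange":(6,16),"red":(174,4)}
def mask(p,c,s=130,v=60):
    h=cv2.cvtColor(p,cv2.COLOR_BGR2HSV); a,b=HS[c]; H=h[...,0]
    m=((H>=a)&(H<=b)) if a<b else ((H>=a)|(H<=b))
    return m&(h[...,1]>s)&(h[...,2]>v)
def blobs(p,d,i,c,**k):
    P=pts(d,i); n,l,st,ce=cv2.connectedComponentsWithStats(mask(p,c,**k).astype(np.uint8))
    for j in range(1,n):
        if st[j,4]<25: continue
        q=P[(l==j)&(d>0)]
        if len(q)<10: continue
        print(c,ce[j].round(1),st[j,4],"med",np.median(q,0).round(3),"lo",np.percentile(q,3,0).round(3),"hi",np.percentile(q,97,0).round(3))
E
python3 - <<'E'
from h import *
for n in ["scene","side"]:
    z=np.load(f"{n}0.npz"); i=ctrl.camera_info(n); print(n)
    for c in HS: 
        if c=="blue":continue
        blobs(z['p'],z['d'],i,c)
    P=pts(z['d'],i)
    # rack region height bands
    if n=="side":
        blobs(z['p'],z['d'],i,"blue",s=100,v=40) if 0 else None
        for uv in [(314,204),(318,222),(307,165),(290,187),(292,200),(289,147),(285,160)]:
            print(uv,P[uv[1],uv[0]].round(3), z['p'][uv[1],uv[0]])
        Z=P[...,2]; ok=(z['d']>0)
        for zl,zh in [(.08,.09),(.035,.045),(.22,.235)]:
            m=ok&(Z>zl)&(Z<zh)&(P[...,0]>.5)&(P[...,0]<.9)&(P[...,1]>-.4)&(P[...,1]<.5)
            im=z['p'].copy(); q=P[m]; print(zl,len(q),q.min(0).round(3),q.max(0).round(3))
crop=np.load("side0.npz")['p'][80:280,220:360]; cv2.imwrite("pics/c1.png",cv2.resize(crop,None,fx=3,fy=3,interpolation=cv2.INTER_CUBIC)[:600])
E
```

```text
scene
yellow [373.1 308. ] 257 med [0.4   0.361 0.012] lo [0.358 0.326 0.005] hi [0.433 0.385 0.016]
green [216.1 229.1] 27 med [0.636 0.062 0.153] lo [0.632 0.047 0.151] hi [0.639 0.075 0.155]
green [213.2 236.7] 39 med [0.649 0.068 0.139] lo [0.641 0.058 0.127] hi [0.652 0.072 0.153]
green [137.  296.7] 2222 med [0.879 0.196 0.2  ] lo [0.84  0.141 0.177] hi [0.915 0.225 0.202]
orange [447.8 184.2] 29 med [-1.371 -0.366 -0.665] lo [-1.383 -0.409 -0.672] hi [-1.357 -0.314 -0.654]
orange [ 78.4 207. ] 381 med [ 0.883 -0.147  0.187] lo [ 0.84  -0.176  0.173] hi [ 0.913 -0.139  0.197]
orange [ 15.2 207.7] 412 med [ 0.97  -1.682 -0.7  ] lo [ 0.894 -1.697 -0.748] hi [ 1.052 -1.667 -0.655]
orange [ 91.2 230.3] 346 med [ 0.891 -0.01   0.22 ] lo [ 0.869 -0.035  0.18 ] hi [0.906 0.001 0.222]
orange [112.5 265.1] 549 med [0.891 0.111 0.219] lo [0.869 0.083 0.186] hi [0.906 0.122 0.222]
orange [263.7 286.8] 171 med [0.611 0.218 0.084] lo [0.598 0.211 0.058] hi [0.622 0.22  0.102]
red [180.3 190.7] 146 med [ 0.626 -0.135  0.149] lo [ 0.61  -0.155  0.128] hi [ 0.638 -0.128  0.155]
red [248.1 216.
[... 1537 characters left out ...]
71] hi [0.665 0.216 0.284]
red [213.9 144. ] 57 med [0.36  0.328 0.014] lo [0.345 0.289 0.01 ] hi [0.388 0.373 0.017]
red [318.2 221.9] 196 med [ 0.619 -0.153  0.152] lo [ 0.605 -0.164  0.129] hi [ 0.634 -0.133  0.156]
(314, 204) [ 0.62  -0.099  0.153] [154  62  21]
(318, 222) [ 0.617 -0.156  0.153] [ 60  68 254]
(307, 165) [0.631 0.043 0.152] [ 60 117  33]
(290, 187) [ 0.57  -0.029  0.147] [ 32 163 193]
(292, 200) [ 0.577 -0.04   0.106] [152 156 157]
(289, 147) [0.611 0.202 0.082] [ 41  66 136]
(285, 160) [0.599 0.194 0.033] [38 25 19]
0.08 662 [ 0.503 -0.399  0.08 ] [0.825 0.492 0.09 ]
0.035 709 [ 0.5   -0.399  0.035] [0.824 0.496 0.045]
0.22 2053 [ 0.59  -0.386  0.22 ] [0.9   0.25  0.235]
```

View pics/c1.png

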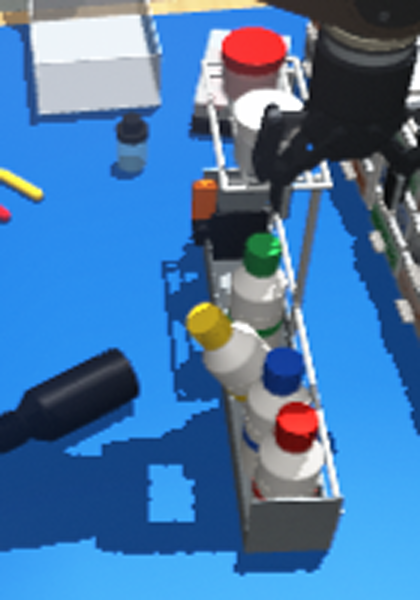

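The crop shows the same row, with bare lane between blue and green and the tipped bottle leaning out of it. Next I fit the rack line, the cap centres and the tipped bottle's axis.

```bash
python3 - <<'E'
from h import *
C=[]
for n in ["scene","side"]:
    z=np.load(f"{n}0.npz"); i=ctrl.camera_info(n); P=pts(z['d'],i); ok=z['d']>0; p=z['p']
    print(n)
    def sel(m,lo,hi): return P[m&ok&np.all((P>lo)&(P<hi),-1)]
    for c in ["red","green","blue"]:
        q=sel(mask(p,c,s=90,v=30),[.58,-.25,.151],[.68,.12,.158])
        if len(q)>8: print(c,"top",len(q),cv2.minEnclosingCircle(q[:,:2].astype(np.float32)),np.median(q[:,2]).round(4))
    T=np.ones_like(ok)
    q=sel(T,[.55,-.3,.034],[.625,.3,.044])
    # lip: leftmost x per y bin
    for y in np.arange(-.22,.27,.03):
        b=q[abs(q[:,1]-y)<.015]
        if len(b)>3: print("lip y%.2f"%y,len(b),"minx",np.sort(b[:,0])[:3].round(4))
    q=sel(T,[.55,-.3,.076],[.72,-.165,.09]); print("endwall",len(q), q.min(0).round(3) if len(q) else'',q.max(0).round(3) if len(q) else'', np.median(q,0).round(3))
    q=sel(T,[.57,.0,.218],[.61,.3,.232]); 
    if len(q)>5: f=np.polyfit(q[:,1],q[:,0],1); print("shelf front",len(q),f,np.percentile(q,[2,98],axis=0).round(3))
    q=sel(mask(p,"yellow"),[.5,-.1,.1],[.65,.05,.2]); C.append(q)
# tipped body cloud
z=np.load("side0.npz"); i=ctrl.camera_info("side"); P=pts(z['d'],i); h=cv2.cvtColor(z['p'],cv2.COLOR_BGR2HSV)
m=(h[...,1]<60)&(h[...,2]>100)&(z['d']>0); m[:,:270]=0
q=P[m&np.all((P>[.55,-.08,.05])&(P<[.63,.02,.13]),-1)]; print("body",len(q),q.min(0),q.max(0))
c=np.vstack(C); print("cap",len(c),c.mean(0)); np.savez("tip.npz",cap=c,body=q)
E
```

```text
scene
red top 65 ((0.6224051713943481, -0.14335304498672485), 0.017062664031982422) 0.1535
green top 39 ((0.6366277933120728, 0.060050927102565765), 0.01569262705743313) 0.1533
blue top 80 ((0.6245920062065125, -0.0843278169631958), 0.017875032499432564) 0.1539
lip y0.05 5 minx [0.5994 0.6008 0.6029]
lip y0.08 26 minx [0.6016 0.6025 0.6025]
lip y0.11 7 minx [0.6041 0.6051 0.6066]
lip y0.14 28 minx [0.6038 0.6052 0.6057]
lip y0.20 5 minx [0.6245 0.6246 0.6248]
lip y0.26 13 minx [0.6147 0.6151 0.6156]
endwall 29 [ 0.636 -0.188  0.076] [ 0.661 -0.178  0.088] [ 0.649 -0.181  0.082]
shelf front 88 [0.07376389 0.58930058] [[0.594 0.089 0.222]
 [0.609 0.252 0.231]]
side
red top 117 ((0.62140953540802, -0.14752322435379028), 0.017007453367114067) 0.1537
green top 75 ((0.6353697180747986, 0.05553106963634491), 0.017374739050865173) 0.1536
blue top 107 ((0.6235132813453674, -0.08757337927818298), 0.01715819165110588) 0.1537
lip y-0.19 29 minx [0.5837 0.5849 0.5853]
lip y-0.16 15 minx [0.5837 0.5838 0.5846]
lip y-0.13 12 minx [0.5869 0.587  0.5872]
lip y-0.10 20 minx [0.5889 0.5891 0.5897]
lip y-0.07 15 minx [0.5902 0.5908 0.5912]
lip y-0.04 10 minx [0.5933 0.5938 0.5938]
lip y0.11 9 minx [0.6039 0.6041 0.6047]
lip y0.14 7 minx [0.6067 0.6071 0.6072]
lip y0.17 7 minx [0.609  0.609  0.6092]
lip y0.20 15 minx [0.5976 0.5977 0.5979]
endwall 136 [ 0.583 -0.186  0.076] [ 0.661 -0.166  0.09 ] [ 0.62  -0.181  0.083]
shelf front 117 [0.03526834 0.59558646] [[0.592 0.051 0.22 ]
 [0.609 0.246 0.231]]
body 319 [ 0.56824042 -0.07846173  0.0631747 ] [ 0.62789697 -0.00910704  0.12741024]
cap 160 [ 0.56987517 -0.02812249  0.14081984]
```

```bash
cat >> h.py <<'E'
YAW=-0.075; X=np.array([np.cos(YAW),np.sin(YAW),0]); Y=np.array([-np.sin(YAW),np.cos(YAW),0]); Z=np.array([0,0,1.])
def cur():
    s=ctrl.get_state(); return np.array(s["eef_pos"]),R.from_quat(s["tcp_rot"])
def target(lean,s=1):  # tool orientation leaning back to robot by lean; fingers close along rack y
    z=np.sin(lean)*X-np.cos(lean)*Z; y=s*Y; return R.from_matrix(np.stack([np.cross(y,z),y,z],1))
def row(p,Rt,p0=None,R0=None):
    if p0 is None: p0,R0=cur()
    return np.r_[R0.inv().apply(p-p0)*100,(R0.inv()*Rt).as_rotvec()].round(3)
E
python3 - <<'E'
from h import *
p,r=cur(); i=ctrl.camera_info("wrist")
print("cam in tool",r.inv().apply(i["origin"]-p), r.inv().apply(rot(i)[:,2]))
L=np.radians(32); ax=-np.sin(L)*X+np.cos(L)*Z
base=np.array([.635-.002,-.027+.0,0])+.010*X+.018*Z
print("cap mid",base+.135*ax,"capcloud",np.load("tip.npz")["cap"].mean(0))
for s in (1,-1):
  for d in (.122+.13,.122+.05,.122): print(s,row(base+d*ax,target(L,s)),base+d*ax)
E
```

```text
cam in tool [ 0.07301919 -0.00105708 -0.16248557] [-2.88629118e-01  7.09093382e-04  9.57440719e-01]
cap mid [ 0.5716339  -0.02238889  0.13248649] capcloud [ 0.56987517 -0.02812249  0.14081984]
1 [ -1.786 -16.459  -2.15   -0.418  -0.451  -1.453] [ 0.50980764 -0.01774321  0.23170812]
1 [ -2.106 -12.217   4.625  -0.418  -0.451  -1.453] [ 0.552082   -0.02091975  0.16386427]
1 [-2.306 -9.566  8.86  -0.418 -0.451 -1.453] [ 0.57850348 -0.02290508  0.12146187]
-1 [ -1.786 -16.459  -2.15   -0.46    0.427   1.598] [ 0.50980764 -0.01774321  0.23170812]
-1 [ -2.106 -12.217   4.625  -0.46    0.427   1.598] [ 0.552082   -0.02091975  0.16386427]
-1 [-2.306 -9.566  8.86  -0.46   0.427  1.598] [ 0.57850348 -0.02290508  0.12146187]
```

```bash
python3 -m crank '[[0,-5,-1,0,0,0],[0,-10,-2,0,0,0],[-1.8,-16.5,-2.2,-0.42,-0.45,-1.45],[-1.8,-16.5,-2.2,-0.42,-0.45,-1.45],[-1.8,-16.5,-2.2,-0.42,-0.45,-1.45],[-1.8,-16.5,-2.2,-0.42,-0.45,-1.45],[-1.8,-16.5,-2.2,-0.42,-0.45,-1.45],[-1.8,-16.5,-2.2,-0.42,-0.45,-1.45],[-1.8,-16.5,-2.2,-0.42,-0.45,-1.45],[-1.8,-16.5,-2.2,-0.42,-0.45,-1.45]]' 0.7
python3 - <<'E'
from h import *
L=np.radians(32); ax=-np.sin(L)*X+np.cos(L)*Z
base=np.array([.635-.002,-.027+.0,0])+.010*X+.018*Z
print(row(base+.252*ax,target(L)))
E
```

```text
time: 1.1
eef_pos: [0.5095, -0.0176, 0.2326]
tcp_rot: [0.213, 0.952, -0.008, 0.221]
contact_force: [-0.5, -0.2, -0.5]
opening: 0.696
finger_force: 0.0
[ 0.011 -0.011  0.093 -0.097 -0.104 -0.343]
```

```bash
python3 -m crank '[[0,0,0,-0.097,-0.104,-0.343],[0,0,0,-0.097,-0.104,-0.343],[0,0,0,-0.097,-0.104,-0.343],[0,0,0,-0.097,-0.104,-0.343],[0,0,0,-0.097,-0.104,-0.343]]' 0.7
python3 - <<'E'
from h import *
p,d,i=grab("wrist"); cv2.imwrite("pics/w1.png",p); np.savez("w1.npz",p=p,d=d,o=i["origin"],q=rot(i))
print(cur()[0],cur()[1].as_quat(),ctrl.get_state()["qpos"])
blobs(p,d,i,"yellow"); 
P=pts(d,i)
for c in ["yellow"]:
    m=mask(p,c)&(d>0)&(P[...,2]>.1); q=P[m]; L=np.radians(32); ax=-np.sin(L)*X+np.cos(L)*Z
    a=q@ax; t=q[a>a.max()-.004]; print("top disc",len(t),(t.min(0)+t.max(0))/2)
    c0,ev,vt=np.linalg.svd(t-t.mean(0),full_matrices=False); print("disc normal",vt[2],ev)
E
```

```text
time: 1.6
eef_pos: [0.5098, -0.0181, 0.2329]
tcp_rot: [0.04, 0.961, -0.01, 0.275]
contact_force: [-0.0, -0.4, 0.2]
opening: 0.702
finger_force: 0.0
[ 0.51002847 -0.01796826  0.23316154] [ 0.03981645  0.9606098  -0.01035422  0.27483859] [-0.29596601 -0.44449141  2.29593498  0.16764569  0.75052267 -1.87504585]
yellow [256.2 177.3] 1237 med [ 0.561 -0.021  0.142] lo [ 0.55  -0.035  0.121] hi [ 0.573 -0.006  0.151]
top disc 1063 [ 0.5623091  -0.02077911  0.14305905]
disc normal [ 0.54099579 -0.04373701 -0.83988727] [0.26692337 0.25977217 0.02200483]
```

View pics/w1.png

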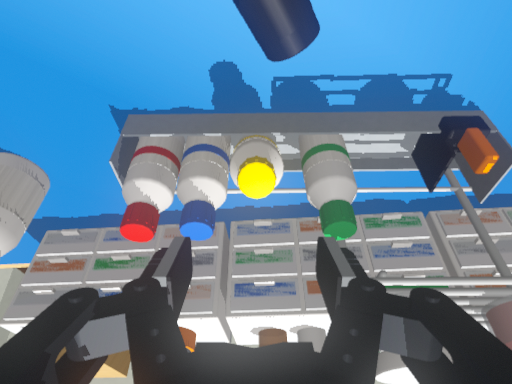

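The wrist view shows the yellow cap at (256,177), blue at (197,220), green at (338,218) and the tab at (482,150). The measured cap top and its 32.7° lean agree with the geometry to 2 mm, so I go down along the axis.

```bash
python3 - <<'E'
from h import *
L=np.radians(32.5); ax=-np.sin(L)*X+np.cos(L)*Z
top=np.array([.5625,-.0208,.1433])
for d in (-.030,.0,.028): print(row(top-d*ax,target(L)))
E
```

```text
[ 3.240e-01  1.240e-01  7.405e+00 -2.000e-03 -1.000e-02 -7.000e-03]
[ 2.9400e-01  1.3100e-01  1.0405e+01 -2.0000e-03 -1.0000e-02 -7.0000e-03]
[ 2.6700e-01  1.3700e-01  1.3205e+01 -2.0000e-03 -1.0000e-02 -7.0000e-03]
```

```bash
python3 -m crank '[[0.3,0.1,4,0,-0.01,0],[0.3,0.1,7.4,0,-0.01,0],[0.3,0.1,9,0,-0.01,0],[0.3,0.1,10.5,0,-0.01,0],[0.3,0.1,12,0,-0.01,0],[0.3,0.1,13.2,0,-0.01,0],[0.3,0.1,13.2,0,-0.01,0]]' 0.7
python3 -m crank '[[0,0,0,0,0,0],[0,0,0,0,0,0],[0,0,0,0,0,0],[0,0,0,0,0,0],[0,0,0,0,0,0],[0,0,0,0,0,0],[0,0,0,0,0,0]]' 0 40
python3 - <<'E'
from h import *
L=np.radians(32.5)
p0,R0=cur(); print(p0)
ax=-np.sin(L)*X+np.cos(L)*Z
b0=np.array([.5625,-.0208,.1433])-.150*ax; print("base",b0)
b1=np.array([.634,-.014,.005]) # upright base
# bottle path: fraction f of rotation, base position with arch
o=R0.inv().apply(p0-b0)
for f,l in ((.15,.006),(.3,.01),(.45,.012),(.6,.012),(.75,.010),(.9,.006),(1,0.003),(1,-.002)):
    q=R.from_rotvec(Y*L*f); b=b0+(b1-b0)*f+np.array([0,0,l]); 
    print(row(b+q.apply(p0-b0),q*R0,p0,R0))
E
```

```text
time: 2.35
eef_pos: [0.5769, -0.0218, 0.1176]
tcp_rot: [0.039, 0.96, -0.01, 0.278]
contact_force: [-0.7, 0.4, -0.1]
opening: 0.703
finger_force: 0.0
time: 3.05
eef_pos: [0.5777, -0.0224, 0.1204]
tcp_rot: [0.039, 0.959, -0.011, 0.281]
contact_force: [0.0, 0.0, 3.5]
opening: 0.371
finger_force: 39.8
[ 0.57766461 -0.02237094  0.12040084]
base [ 0.64286837 -0.02683896  0.01679128]
[-1.144e+00  1.880e-01 -3.850e-01  1.000e-03  8.500e-02 -0.000e+00]
[-2.172e+00  3.760e-01 -5.130e-01  1.000e-03  1.700e-01 -0.000e+00]
[-3.076e+00  5.640e-01 -3.860e-01  2.000e-03  2.550e-01 -1.000e-03]
[-3.85e+00  7.51e-01 -4.00e-03  2.00e-03  3.40e-01 -1.00e-03]
[-4.486e+00  9.390e-01  6.290e-01  3.000e-03  4.250e-01 -1.000e-03]
[-4.977e+00  1.126e+00  1.511e+00  3.000e-03  5.100e-01 -1.000e-03]
[-5.262e+00  1.250e+00  2.171e+00  3.000e-03  5.670e-01 -1.000e-03]
[-4.993e+00  1.249e+00  2.592e+00  3.000e-03  5.670e-01 -1.000e-03]
```

```bash
python3 -m crank '[[-0.5,0.08,-0.4,0,0.03,0],[-1.14,0.19,-0.39,0,0.085,0],[-2.17,0.38,-0.51,0,0.17,0],[-3.08,0.56,-0.39,0,0.255,0],[-3.85,0.75,0,0,0.34,0],[-4.49,0.94,0.63,0,0.425,0],[-4.98,1.13,1.51,0,0.51,0],[-5.26,1.25,2.17,0,0.567,0],[-5.26,1.25,2.17,0,0.567,0],[-5.26,1.25,2.17,0,0.567,0]]' 0 40
python3 - <<'E'
from h import *
for n in ["side"]:
    p,d,i=grab(n); cv2.imwrite("pics/s2.png",cv2.resize(p[80:280,220:420],None,fx=3,fy=3)); P=pts(d,i)
    for c in ["yellow","red","green","blue"]:
        m=mask(p,c,s=90,v=30)&(d>0)&np.all((P>[.55,-.25,.12])&(P<[.69,.12,.175]),-1); q=P[m]
        if len(q)>8:
            t=q[q[:,2]>np.percentile(q[:,2],95)-.004]; print(c,len(t),cv2.minEnclosingCircle(t[:,:2].astype(np.float32)),np.median(t[:,2]))
print(cur()[0],cur()[1].as_matrix()[:,2])
E
```

```text
time: 4.05
eef_pos: [0.633, -0.0142, 0.1279]
tcp_rot: [0.04, 0.999, 0.001, -0.001]
contact_force: [0.3, -0.0, -2.4]
opening: 0.367
finger_force: 39.9
yellow 24 ((0.6328871250152588, -0.021767234429717064), 0.02312590926885605) 0.15593001443513543
red 117 ((0.6211543679237366, -0.1465863436460495), 0.017969941720366478) 0.15373072824074763
green 40 ((0.6295291185379028, 0.03977517783641815), 0.03192543238401413) 0.15328003946516588
blue 85 ((0.6244577169418335, -0.08785659819841385), 0.017550785094499588) 0.15371895570834582
[ 0.63282088 -0.01415556  0.1283346 ] [-0.0011542   0.00188352 -0.99999756]
```

View pics/s2.png

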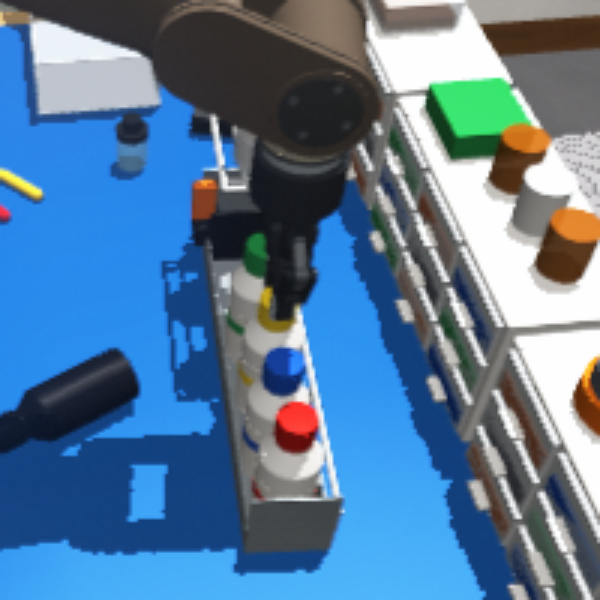

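The tipped bottle is upright in the gap (yellow cap at about (277,308) in the crop), a few mm above the floor. Lower it.

```bash
python3 -m crank '[[0,0,0.15,0,0,0],[0,0,0.3,0,0,0],[0,0,0.3,0,0,0]]'; python3 -m crank '[[0,0,0.1,0,0,0],[0,0,0.2,0,0,0],[0,0,0.2,0,0,0]]'
```

```text
time: 4.4
eef_pos: [0.6334, -0.0143, 0.1265]
tcp_rot: [0.041, 0.999, 0.001, 0.0]
contact_force: [0.1, 0.4, -1.4]
opening: 0.373
finger_force: 39.9
time: 4.7
eef_pos: [0.6348, -0.0143, 0.1259]
tcp_rot: [0.04, 0.999, 0.001, 0.001]
contact_force: [-0.9, 0.6, 2.7]
opening: 0.37
finger_force: 40.4
```

```bash
python3 -m crank '[[0,0,0,0,0,0],[0,0,0,0,0,0],[0,0,0,0,0,0],[0,0,0,0,0,0]]' 0.62 40; python3 -m crank '[[0,0,-1,0,0,0],[0,0,-3,0,0,0],[0,0,-6,0,0,0],[3,0,-9,0,0,0],[8,0,-9,0,0,0],[12,0,-9,0,0,0],[12,0,-9,0,0,0]]'
python3 - <<'E'
from h import *
p,d,i=grab("wrist"); cv2.imwrite("pics/w2.png",p)
P=pts(d,i); ps,ds,js=grab("side"); Q=pts(ds,js)
for nm,p_,d_,P_ in (("wrist",p,d,P),("side",ps,ds,Q)):
  for c in ["yellow","red","green","blue"]:
    m=mask(p_,c,s=90,v=30)&(d_>0)&np.all((P_>[.55,-.25,.151])&(P_<[.69,.12,.158]),-1); t=P_[m]
    if len(t)>8: print(nm,c,len(t),cv2.minEnclosingCircle(t[:,:2].astype(np.float32)),np.median(t[:,2]).round(4))
  m=mask(p_,"orange",s=120,v=40)&(d_>0)&np.all((P_>[.57,.15,.04])&(P_<[.66,.28,.12]),-1); t=P_[m]
  if len(t)>8: print(nm,"tab",len(t),np.percentile(t,[1,50,99],axis=0).round(4))
print(cur()[0])
E
```

```text
time: 5.1
eef_pos: [0.634, -0.0144, 0.1244]
tcp_rot: [0.041, 0.999, 0.001, 0.0]
contact_force: [0.3, -0.2, 0.1]
opening: 0.619
finger_force: 0.0
time: 5.8
eef_pos: [0.5097, -0.0036, 0.2137]
tcp_rot: [0.04, 0.999, 0.001, -0.001]
contact_force: [-0.1, -1.0, -0.3]
opening: 0.618
finger_force: 0.0
wrist yellow 811 ((0.633201003074646, -0.013123777695000172), 0.016634397208690643) 0.1529
wrist green 30 ((0.6299930810928345, 0.04238668829202652), 0.006272710859775543) 0.1523
wrist blue 9 ((0.620622992515564, -0.06969106942415237), 0.004390140064060688) 0.1521
wrist tab 354 [[0.5939 0.2025 0.0668]
 [0.6084 0.2063 0.0998]
 [0.6178 0.2173 0.1022]]
side yellow 90 ((0.6366335153579712, -0.013683674857020378), 0.017616121098399162) 0.1535
side red 118 ((0.6219425797462463, -0.1478499323129654), 0.017003564164042473) 0.1537
side green 75 ((0.6347802877426147, 0.05580856651067734), 0.016661781817674637) 0.1536
side blue 25 ((0.6523268222808838, -0.019629422575235367), 0.08979973196983337) 0.1532
side tab 94 [[0.5954 0.2005 0.0583]
 [0.6074 0.2046 0.084 ]
 [0.6186 0.2146 0.1037]]
[ 0.51415802 -0.00466571  0.21543684]
```

View pics/w2.png

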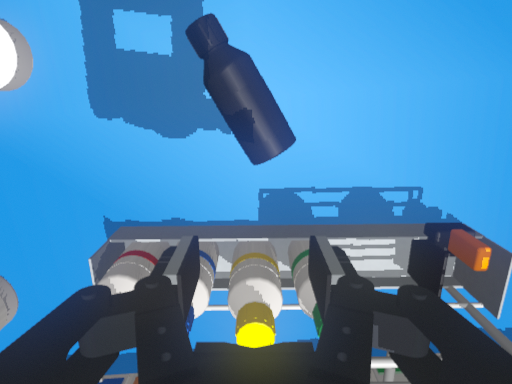

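Picture: the yellow-capped bottle stands free in the lane at (255,300) between blue and green, its cap top at z = 0.153 as it should be. The tab is at (468,250). I work out the tab approach with a 45° lean.

```bash
python3 - <<'E'
from h import *
L=np.radians(45); T=target(L); zt=T.as_matrix()[:,2]
g=np.array([.608,.2105,.085])-.005*X+.006*Z
for b in (.16,.10): print(b,row(g+(.019-b)*zt,T),g+(.019-b)*zt)
print(ctrl.get_state()["qpos"])
E
```

```text
0.16 [ 2.8660e+00  2.2139e+01  2.4960e+00 -1.0000e-03 -7.8300e-01 -6.0000e-03] [0.50359228 0.21834529 0.19070206]
0.1 [-1.3650e+00  2.2159e+01  6.7510e+00 -1.0000e-03 -7.8300e-01 -6.0000e-03] [0.54589942 0.2151663  0.14827565]
[-2.07513129e-01 -7.80254739e-02  1.96393392e+00  1.81564862e-03
  1.25311590e+00 -1.69781549e+00]
```

```bash
python3 -m crank '[[3,0,0,0,-0.1,0],[4,0,0,0,-0.25,0],[4,3,1,0,-0.4,0],[4,7,2,0,-0.52,0],[3,11.5,2.5,0,-0.65,0],[2.9,16,2.5,0,-0.78,0],[2.9,20,2.5,0,-0.78,0],[2.9,22.1,2.5,0,-0.78,0],[2.9,22.1,2.5,0,-0.78,0],[2.9,22.1,2.5,0,-0.78,0]]' 0.42 40
python3 - <<'E'
from h import *
p,d,i=grab("wrist"); cv2.imwrite("pics/w3.png",p); P=pts(d,i)
m=mask(p,"orange",s=120,v=40)&(d>0)&np.all((P>[.57,.15,.04])&(P<[.66,.28,.12]),-1); t=P[m]
print(len(t),np.percentile(t,[1,50,99],axis=0).round(4)); o=t@np.stack([X,Y,Z],1); e=np.percentile(o,[1,99],axis=0); print("rack-axes extents mm",((e[1]-e[0])*1000).round(1)); c=(e[0]+e[1])/2; print("centre",c[0]*X+c[1]*Y+c[2]*Z)
L=np.radians(45); T=target(L); zt=T.as_matrix()[:,2]
g=np.array([.608,.2105,.085])-.005*X+.006*Z
for b in (.05,.0): print(b,row(g+(.019-b)*zt,T))
print(cur()[0],ctrl.get_state()["qpos"])
E
```

```text
time: 6.9
eef_pos: [0.5048, 0.2215, 0.1911]
tcp_rot: [0.036, 0.924, -0.013, 0.381]
contact_force: [0.1, 0.3, -0.2]
opening: 0.418
finger_force: 0.0
631 [[0.5924 0.2055 0.0534]
 [0.5939 0.2118 0.0818]
 [0.6119 0.2185 0.1017]]
rack-axes extents mm [19.7 13.  48.3]
centre [0.60231437 0.21160743 0.07757446]
0.05 [ 1.5000e-02 -1.6900e-01  1.0948e+01 -1.0000e-03 -4.0000e-03 -3.0000e-03]
0.0 [-6.0000e-03 -1.6500e-01  1.5948e+01 -1.0000e-03 -4.0000e-03 -3.0000e-03]
[0.50453217 0.220059   0.19077006] [ 0.37976561 -0.26703577  2.32350279 -0.74989075  0.47223097 -0.54071661]
```

View pics/w3.png

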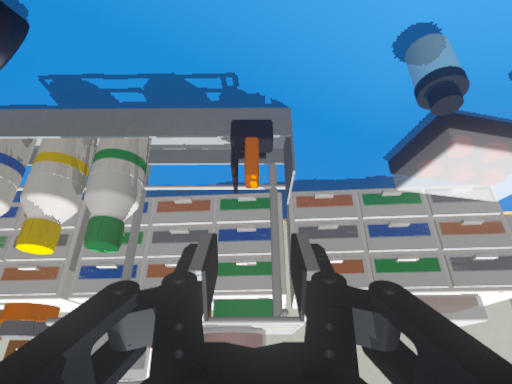

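The tab shows at (252,165), centred between the fingers and clear of the plate and the end wall. Its measured width of 13 mm fits the 14 mm given. Move in.

```bash
python3 -m crank '[[0,-0.1,4,0,0,0],[0,-0.1,8,0,0,0],[0,-0.1,10.5,0,0,0],[0,-0.1,12,0,0,0],[0,-0.1,13.3,0,0,0],[0,-0.1,14.6,0,0,0],[0,-0.1,15.8,0,0,0],[0,-0.1,15.8,0,0,0]]' 0.42 40
python3 -m crank '[[0,0,0,0,0,0],[0,0,0,0,0,0],[0,0,0,0,0,0],[0,0,0,0,0,0],[0,0,0,0,0,0],[0,0,0,0,0,0]]' 0 60
python3 - <<'E'
from h import *
p,r=cur(); m=r.as_matrix(); pin=p-.019*m[:,2]; print("pinch",pin,"tool y",m[:,1])
print("slide 146mm in tool axes cm",r.inv().apply(-Y*14.6),"first",r.inv().apply(-Y*1))
E
```

```text
time: 7.75
eef_pos: [0.6154, 0.2065, 0.0768]
tcp_rot: [0.039, 0.924, -0.015, 0.38]
contact_force: [-0.3, -0.1, 0.5]
opening: 0.419
finger_force: 0.0
time: 8.35
eef_pos: [0.6145, 0.2083, 0.0783]
tcp_rot: [0.038, 0.924, -0.014, 0.381]
contact_force: [1.6, 0.4, -0.7]
opening: 0.133
finger_force: 58.9
pinch [0.60111234 0.2093832  0.09176428] tool y [0.08058556 0.99674592 0.00188064]
slide 146mm in tool axes cm [ -0.07812571 -14.59973923   0.03886808] first [-0.00535108 -0.99998214  0.0026622 ]
```

```bash
python3 -m crank '[[0,-1,0,0,0,0],[0,-2,0,0,0,0],[0,-3,0,0,0,0],[0,-4,0,0,0,0],[0,-5,0,0,0,0],[0,-6,0,0,0,0],[-0.05,-7,0,0,0,0],[-0.05,-8,0.05,0,0,0],[-0.05,-9,0.05,0,0,0],[-0.05,-9,0.05,0,0,0]]'
python3 -m crank '[[0,-0.4,0,0,0,0],[0,-0.8,0,0,0,0],[0,-1.2,0,0,0,0],[0,-1.6,0,0,0,0],[0,-2,0,0,0,0],[0,-2.4,0,0,0,0],[0,-2.8,0,0,0,0],[0,-3.2,0,0,0,0],[0,-3.5,0,0,0,0],[0,-3.5,0,0,0,0]]'
python3 - <<'E'
from h import *
p,r=cur(); m=r.as_matrix(); pin=p-.019*m[:,2]; print("moved",(pin-[0.60111234,0.2093832,0.09176428])@np.stack([X,Y,Z],1))
ps,ds,js=grab("side"); Q=pts(ds,js)
for c in ["yellow","red","green","blue"]:
    k=mask(ps,c,s=90,v=30)&(ds>0)&np.all((Q>[.55,-.25,.15])&(Q<[.69,.12,.158]),-1); t=Q[k]
    if len(t)>8: print(c,len(t),cv2.minEnclosingCircle(t[:,:2].astype(np.float32)),np.median(t[:,2]).round(4))
E
```

```text
time: 9.35
eef_pos: [0.6014, 0.1377, 0.0859]
tcp_rot: [0.049, 0.927, -0.041, 0.369]
contact_force: [-0.2, -0.2, 0.4]
opening: -0.002
finger_force: 0.0
time: 10.35
eef_pos: [0.5988, 0.1127, 0.0989]
tcp_rot: [0.052, 0.927, -0.049, 0.368]
contact_force: [-0.3, 0.7, -0.3]
opening: 0.004
finger_force: 0.0
moved [-0.00805897 -0.0951236   0.02088829]
yellow 93 ((0.6353126764297485, -0.0146498903632164), 0.01749393343925476) 0.1536
red 122 ((0.6213675141334534, -0.14683672785758972), 0.01707489602267742) 0.1536
green 80 ((0.6343733072280884, 0.05612912029027939), 0.017121700569987297) 0.1531
blue 82 ((0.6017383337020874, -0.0011690723476931453), 0.10534027963876724) 0.1537
```

The grip slid off the tab because the arm could not follow that path. I check the joints and the tab.

```bash
python3 - <<'E'
from h import *
print(ctrl.get_state()["qpos"].round(3))
for n in ("side","scene","wrist"):
    p,d,i=grab(n); P=pts(d,i)
    m=mask(p,"orange",s=120,v=40)&(d>0)&np.all((P>[.57,.0,.04])&(P<[.66,.28,.12]),-1); t=P[m]
    if len(t)>8: print(n,len(t),np.percentile(t,[1,50,99],axis=0).round(4))
    cv2.imwrite(f"pics/f_{n}.png",p)
s=cv2.imread("pics/f_side.png")[80:280,220:420]; w=cv2.imread("pics/f_wrist.png")
cv2.imwrite("pics/f.png",np.hstack([cv2.resize(s,(384,384)),cv2.resize(w,(416,384))]))
E
```

```text
[ 0.11   0.022  2.26  -1.042  0.237 -0.397]
side 95 [[0.5896 0.121  0.0584]
 [0.6006 0.1252 0.0837]
 [0.6144 0.1361 0.1043]]
scene 131 [[0.5915 0.132  0.0566]
 [0.606  0.1386 0.076 ]
 [0.6164 0.141  0.0977]]
wrist 2121 [[0.5866 0.126  0.0545]
 [0.5882 0.1325 0.0841]
 [0.6081 0.1392 0.1014]]
```

View pics/f.png

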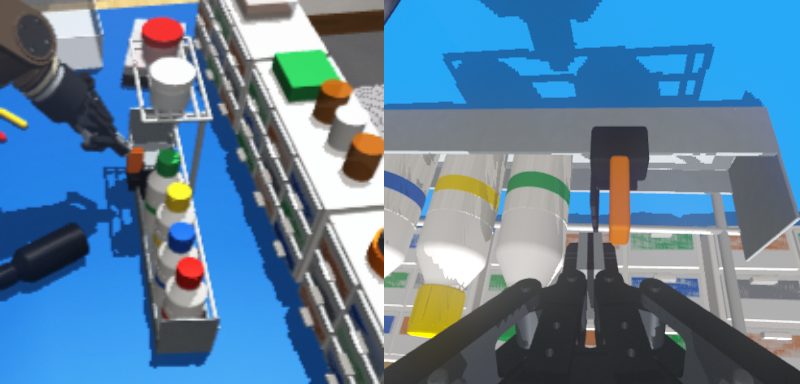

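The tab slipped out to the left as wrist joint 5 hit its 0.24 limit. It now stands at y ≈ 0.13, right of the fingers at (620,200) in the composite, with all four bottles standing. I fit simple link lengths from the poses logged so far, to choose a lean that keeps joint 5 in range over the whole slide.

```bash
cat >> h.py <<'E'
S=[([-.15,.2871,1.578,0,1.2786,-.15],[.6744,.0001,.2099],[.7071,.7071,-.0007,-.0009]),
([-.296,-.4445,2.2959,.1676,.7505,-1.875],[.51,-.018,.2332],[.0398,.9606,-.0104,.2748]),
([-.2075,-.078,1.9639,.0018,1.2531,-1.6978],[.5142,-.0047,.2154],[.04,.999,.001,-.001]),
([.3798,-.267,2.3235,-.7499,.4722,-.5407],[.5045,.2201,.1908],[.036,.924,-.013,.381])]
def feat(q1,q2,q3):
    c=q2+q3; M=np.stack([[0,0,1],[0,1,0],[np.sin(q2),0,np.cos(q2)],[np.sin(c),0,np.cos(c)],[np.cos(c),0,-np.sin(c)]],1)
    return R.from_euler('z',q1).as_matrix()@M   # params h, off, L1, L2, a
def fit(S=S):
    s=ctrl.get_state(); S=S+[(s["qpos"],s["eef_pos"],s["tcp_rot"])]
    A=np.vstack([np.c_[feat(*q[:3]),R.from_quat(r).as_matrix()[:,2]] for q,p,r in S]); b=np.concatenate([p for q,p,r in S])
    x,res,rk,_=np.linalg.lstsq(A,b,rcond=None); return x,np.abs(A@x-b).max(),rk
E
python3 - <<'E'
from h import *
from scipy.optimize import fsolve
x,e,rk=fit(); print("h,off,L1,L2,a,D",x.round(4),"err",e,rk)
# joint5 = angle tool z vs forearm axis
for q,p,r in S: c=q[1]+q[2]; f=R.from_euler('z',q[0]).apply([np.sin(c),0,np.cos(c)]); print("chk",np.arccos(f@R.from_quat(r).as_matrix()[:,2]).round(3),q[4])
g0=np.array([.608,.2105,.085])-.005*X+.006*Z
for deg in (27,30,33,36,39):
    T=target(np.radians(deg)); z=T.as_matrix()[:,2]; out=[]
    for v in (.0,.078,.11,.146):
        w=g0-v*Y+.019*z-x[5]*z
        q=fsolve(lambda q:feat(*q)@x[:5]-w,[.1,-.2,2.2]); c=q[1]+q[2]; f=R.from_euler('z',q[0]).apply([np.sin(c),0,np.cos(c)])
        out.append((q.round(2).tolist(),round(float(np.arccos(f@z)),3)))
    print(deg,out)
E
```

```text
h,off,L1,L2,a,D [0.2403 0.1008 0.443  0.5731 0.021  0.2689] err 0.0009014508925269116 6
chk 1.279 1.2786
chk 0.751 0.7505
chk 1.258 1.2531
chk 0.47 0.4722
27 [([0.23, 0.19, 2.03], 0.49), ([0.08, 0.12, 2.11], 0.453), ([0.02, 0.1, 2.13], 0.444), ([-0.06, 0.08, 2.15], 0.439)]
30 [([0.24, 0.18, 2.06], 0.433), ([0.09, 0.11, 2.13], 0.389), ([0.02, 0.09, 2.16], 0.378), ([-0.06, 0.06, 2.18], 0.371)]
33 [([0.25, 0.17, 2.08], 0.379), ([0.09, 0.1, 2.16], 0.324), ([0.02, 0.08, 2.19], 0.31), ([-0.06, 0.05, 2.21], 0.302)]
36 [([0.25, 0.16, 2.11], 0.329), ([0.09, 0.09, 2.19], 0.261), ([0.03, 0.07, 2.21], 0.243), ([-0.06, 0.05, 2.24], 0.232)]
39 [([0.26, 0.16, 2.13], 0.288), ([0.1, 0.09, 2.21], 0.202), ([0.03, 0.06, 2.24], 0.176), ([-0.05, 0.04, 2.26], 0.161)]
```

```bash
python3 -m crank '[[0,0,-2,0,0,0],[0,0,-4,0,0,0],[0,0,-7,0,0,0],[0,0,-10,0,0,0],[0,0,-13,0,0,0],[0,0,-13,0,0,0],[0,0,-13,0,0,0]]' 
python3 - <<'E'
from h import *
L=np.radians(32); T=target(L); zt=T.as_matrix()[:,2]
g=np.array([.6015,.1317,.085])-.007*X+.008*Z
for b in (.13,): print(b,row(g+(.019-b)*zt,T),g+(.019-b)*zt)
print(ctrl.get_state()["qpos"])
E
```

```text
time: 11.25
eef_pos: [0.5109, 0.13, 0.1934]
tcp_rot: [0.052, 0.927, -0.049, 0.369]
contact_force: [-0.6, 0.5, -0.7]
opening: 0.0
finger_force: 0.0
0.13 [-1.332  1.02   2.061 -0.077  0.201 -0.014] [0.535864   0.13663195 0.18713334]
[ 0.18670626 -0.35429476  2.37493043 -0.59631605  0.46595422 -0.82422984]
```

```bash
python3 -m crank '[[0,0.5,0,-0.04,0.1,0],[-0.6,1,1,-0.077,0.2,-0.01],[-1.3,1,2.1,-0.077,0.2,-0.01],[-1.3,1,2.1,-0.077,0.2,-0.01],[-1.3,1,2.1,-0.077,0.2,-0.01]]' 0.42 60
python3 - <<'E'
from h import *
p,d,i=grab("wrist"); P=pts(d,i)
m=mask(p,"orange",s=120,v=40)&(d>0)&np.all((P>[.57,.08,.04])&(P<[.66,.2,.12]),-1); t=P[m]
print(len(t),np.percentile(t,[1,50,99],axis=0).round(4)); v,u=np.nonzero(m); print("px",u.mean(),v.mean())
L=np.radians(32); T=target(L); zt=T.as_matrix()[:,2]
g=np.array([.6015,.1317,.085])-.007*X+.008*Z
for b in (.03,.0): print(b,row(g+(.019-b)*zt,T))
print(cur()[0])
E
```

```text
time: 11.75
eef_pos: [0.5349, 0.1355, 0.1836]
tcp_rot: [0.038, 0.961, -0.01, 0.273]
contact_force: [-1.0, 0.5, -0.8]
opening: 0.42
finger_force: 0.0
758 [[0.5871 0.1264 0.0523]
 [0.5886 0.1328 0.0892]
 [0.6089 0.139  0.102 ]]
px 255.94459102902374 177.06596306068602
0.03 [-3.180e-01  1.000e-01  9.781e+00 -1.000e-03 -4.000e-03 -4.000e-03]
0.0 [-3.3100e-01  1.0300e-01  1.2781e+01 -1.0000e-03 -4.0000e-03 -4.0000e-03]
[0.53461992 0.13582859 0.1838256 ]
```

```bash
python3 -m crank '[[-0.3,0.1,3.5,0,0,0],[-0.3,0.1,7,0,0,0],[-0.3,0.1,9.5,0,0,0],[-0.3,0.1,10.8,0,0,0],[-0.3,0.1,11.8,0,0,0],[-0.3,0.1,12.7,0,0,0],[-0.3,0.1,12.7,0,0,0],[-0.3,0.1,12.7,0,0,0]]' 0.42 60
python3 -m crank '[[0,0,0,0,0,0],[0,0,0,0,0,0],[0,0,0,0,0,0],[0,0,0,0,0,0],[0,0,0,0,0,0],[0,0,0,0,0,0]]' 0 60
python3 - <<'E'
from h import *
p,r=cur(); pin=p-.019*r.as_matrix()[:,2]; print(pin, r.inv().apply(-Y*5),ctrl.get_state()["qpos"].round(3)); np.save("pin.npy",pin)
E
```

```text
time: 12.6
eef_pos: [0.6053, 0.1321, 0.0803]
tcp_rot: [0.038, 0.961, -0.01, 0.275]
contact_force: [-0.3, -0.6, -0.3]
opening: 0.418
finger_force: 0.0
time: 13.2
eef_pos: [0.6056, 0.1321, 0.081]
tcp_rot: [0.038, 0.96, -0.01, 0.276]
contact_force: [-5.7, 0.1, 5.9]
opening: 0.117
finger_force: 59.0
[0.5955172  0.13285619 0.09715   ] [-2.08122439e-02 -4.99995634e+00 -1.86416457e-03] [ 0.089  0.087  2.155 -0.25   0.357 -1.193]
```

```bash
python3 -m crank '[[0,-0.6,0,0,0,0],[0,-1.2,0,0,0,0],[0,-1.6,0,0,0,0],[0,-2,0,0,0,0],[0,-2.3,0,0,0,0],[0,-2.6,0,0,0,0],[0,-2.9,0,0,0,0],[0,-3.2,0,0,0,0],[0,-3.5,0,0,0,0],[0,-3.5,0,0,0,0]]'
python3 -m crank '[[0,-0.3,0,0,0,0],[0,-0.6,0,0,0,0],[0,-0.9,0,0,0,0],[0,-1.2,0,0,0,0],[0,-1.5,0,0,0,0],[0,-1.8,0,0,0,0],[0,-2.1,0,0,0,0],[0,-2.4,0,0,0,0],[0,-2.4,0,0,0,0]]'
python3 - <<'E'
from h import *
p,r=cur(); pin=p-.019*r.as_matrix()[:,2]; print("moved",(pin-np.load("pin.npy"))@np.stack([X,Y,Z],1),ctrl.get_state()["qpos"].round(3))
ps,ds,js=grab("side"); Q=pts(ds,js); h=cv2.cvtColor(ps,cv2.COLOR_BGR2HSV)
for c in ["yellow","red","green","blue"]:
    k=mask(ps,c,s=150 if c=="blue" else 90,v=30)&(ds>0)&np.all((Q>[.61,-.25,.151])&(Q<[.66,.12,.158]),-1); t=Q[k]
    if len(t)>8: print(c,len(t),cv2.minEnclosingCircle(t[:,:2].astype(np.float32)),np.median(t[:,2]).round(4))
E
```

```text
time: 14.2
eef_pos: [0.6031, 0.098, 0.0811]
tcp_rot: [0.038, 0.96, -0.009, 0.276]
contact_force: [-2.4, 3.7, 4.4]
opening: 0.119
finger_force: 58.7
time: 15.1
eef_pos: [0.6015, 0.0742, 0.0811]
tcp_rot: [0.038, 0.96, -0.009, 0.277]
contact_force: [-3.1, 5.5, 4.7]
opening: 0.116
finger_force: 58.7
moved [ 2.09894774e-04 -5.80980967e-02  9.02877373e-05] [-0.036  0.047  2.198 -0.057  0.337 -1.479]
yellow 94 ((0.6359770894050598, -0.03553863242268562), 0.017084535211324692) 0.1535
red 106 ((0.6210123896598816, -0.14754198491573334), 0.017158566042780876) 0.1538
green 80 ((0.6311939358711243, 0.020501758903265), 0.017489392310380936) 0.1531
blue 45 ((0.623900294303894, -0.08969196677207947), 0.017333567142486572) 0.1529
```

```bash
python3 -m crank '[[0,-0.2,0,0,0,0],[0,-0.4,0,0,0,0],[0,-0.6,0,0,0,0],[0,-0.7,0,0,0,0],[0,-0.7,0,0,0,0]]'
python3 -m crank '[[0,-0.1,0,0,0,0],[0,-0.2,0,0,0,0],[0,-0.2,0,0,0,0]]'
python3 - <<'E'
from h import *
p,r=cur(); pin=p-.019*r.as_matrix()[:,2]; print("moved",(pin-np.load("pin.npy"))@np.stack([X,Y,Z],1))
ps,ds,js=grab("side"); Q=pts(ds,js)
for c in ["yellow","red","green","blue"]:
    k=mask(ps,c,s=150 if c=="blue" else 90,v=30)&(ds>0)&np.all((Q>[.61,-.25,.151])&(Q<[.66,.12,.158]),-1); t=Q[k]
    if len(t)>8: print(c,len(t),cv2.minEnclosingCircle(t[:,:2].astype(np.float32)),np.median(t[:,2]).round(4))
E
```

```text
time: 15.65
eef_pos: [0.601, 0.0678, 0.0811]
tcp_rot: [0.038, 0.96, -0.008, 0.277]
contact_force: [-1.0, 8.8, 3.5]
opening: 0.12
finger_force: 58.7
time: 15.95
eef_pos: [0.6009, 0.0672, 0.0811]
tcp_rot: [0.038, 0.96, -0.008, 0.277]
contact_force: [0.4, 14.7, 3.0]
opening: 0.117
finger_force: 58.6
moved [ 1.35238661e-04 -6.51792520e-02  8.09008268e-05]
yellow 91 ((0.6354582905769348, -0.04240857809782028), 0.017027100548148155) 0.1536
red 104 ((0.621335506439209, -0.15334193408489227), 0.017140325158834457) 0.1538
green 81 ((0.63191819190979, 0.013815527781844139), 0.016924919560551643) 0.1536
blue 24 ((0.622053861618042, -0.0967273935675621), 0.017344247549772263) 0.1533
```

```bash
python3 -m crank '[[0,-0.1,0,0,0,0],[0,-0.2,0,0,0,0],[0,-0.2,0,0,0,0]]'
python3 -m crank '[[0,0.1,0,0,0,0],[0,0.1,0,0,0,0],[0,0.1,0,0,0,0]]'
python3 - <<'E'
from h import *
p,r=cur(); pin=p-.019*r.as_matrix()[:,2]; print("moved",(pin-np.load("pin.npy"))@np.stack([X,Y,Z],1))
E
```

```text
time: 16.3
eef_pos: [0.6008, 0.0662, 0.0812]
tcp_rot: [0.038, 0.96, -0.007, 0.277]
contact_force: [1.5, 19.3, 2.1]
opening: 0.118
finger_force: 58.8
time: 16.6
eef_pos: [0.6008, 0.0663, 0.0811]
tcp_rot: [0.038, 0.96, -0.008, 0.277]
contact_force: [0.2, 15.2, 3.1]
opening: 0.115
finger_force: 59.1
moved [ 1.22125750e-04 -6.60434193e-02  5.89057786e-05]
```

```bash
python3 -m crank '[[0,0,0,0,0,0],[0,0,0,0,0,0],[0,0,0,0,0,0],[0,0,0,0,0,0]]' 0.36 40
python3 -m crank '[[0,0,-1,0,0,0],[0,0,-3,0,0,0],[0,0,-6,0,0,0],[0,0,-10,0,0,0],[0,0,-14,0,0,0],[0,0,-17,0,0,0],[0,0,-17,0,0,0]]'
python3 - <<'E'
from h import *
ps,ds,js=grab("side"); Q=pts(ds,js)
for c in ["yellow","red","green","blue"]:
    k=mask(ps,c,s=150 if c=="blue" else 90,v=30)&(ds>0)&np.all((Q>[.61,-.25,.151])&(Q<[.66,.12,.158]),-1); t=Q[k]
    if len(t)>8: print(c,len(t),cv2.minEnclosingCircle(t[:,:2].astype(np.float32)),np.median(t[:,2]).round(4))
p,d,i=grab("wrist"); P=pts(d,i)
m=mask(p,"orange",s=120,v=40)&(d>0)&np.all((P>[.57,.03,.04])&(P<[.66,.2,.12]),-1); t=P[m]
print("tab",len(t),np.percentile(t,[1,50,99],axis=0).round(4))
cv2.imwrite("pics/end.png",np.hstack([cv2.resize(ps[80:280,220:420],(384,384)),cv2.resize(p,(416,384))]))
E
```

```text
time: 17.0
eef_pos: [0.5999, 0.0627, 0.0797]
tcp_rot: [0.038, 0.961, -0.01, 0.275]
contact_force: [-0.2, 0.6, -0.3]
opening: 0.359
finger_force: 0.0
time: 17.7
eef_pos: [0.5113, 0.0698, 0.2303]
tcp_rot: [0.038, 0.959, -0.01, 0.28]
contact_force: [-0.2, -0.1, 0.1]
opening: 0.357
finger_force: 0.0
yellow 97 ((0.6417242288589478, -0.04341661185026169), 0.01817993074655533) 0.1539
red 109 ((0.621635913848877, -0.15353728830814362), 0.017476754263043404) 0.1535
green 87 ((0.6346989870071411, 0.011739851906895638), 0.017314277589321136) 0.1536
blue 77 ((0.62468022108078, -0.09727965295314789), 0.01753952167928219) 0.1536
tab 590 [[0.5824 0.0605 0.0526]
 [0.5842 0.0671 0.0905]
 [0.6052 0.0737 0.102 ]]
```

View pics/end.png

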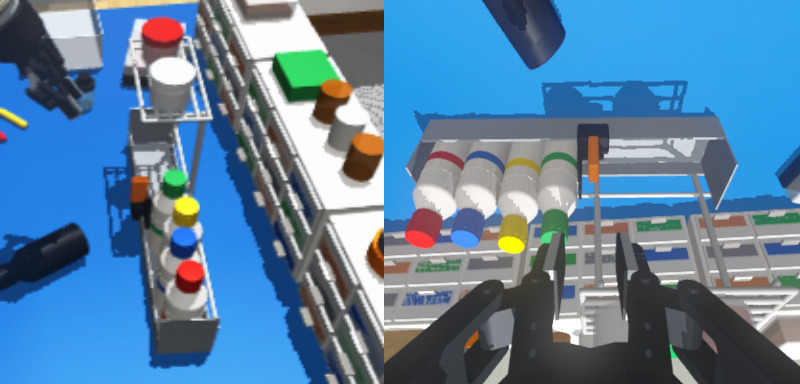

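The row looks snug and everything stands. In the left part the caps run from red (190,275) to green (174,183), with the tab at (140,188). Yellow sits a little to the back, so I check the gaps once more with consistent views.

```bash
python3 - <<'E'
from h import *
B=np.stack([X,Y,Z],1)
for n in ("wrist","side","scene"):
    p,d,i=grab(n); P=pts(d,i)
    for c in ["red","blue","yellow","green"]:
        k=mask(p,c,s=150 if c=="blue" else 90,v=30)&(d>0)&np.all((P>[.60,-.25,.151])&(P<[.67,.06,.158]),-1); t=P[k]
        if len(t)>20: (a,b),r=cv2.minEnclosingCircle(t[:,:2].astype(np.float32)); print(n,c,len(t),"rack-axes",(np.array([a,b,.153])@B).round(4)[:2],"r",round(r,4))
    m=mask(p,"orange",s=120,v=40)&(d>0)&np.all((P>[.57,.03,.04])&(P<[.66,.2,.12]),-1); t=P[m]@B
    if len(t)>20: print(n,"tab Y ext",np.percentile(t[:,1],[1,99]).round(4))
    T=P@B; m=(d>0)&(T[...,2]>.05)&(T[...,2]<.074)&(T[...,0]>.59)&(T[...,0]<.67)&(T[...,1]>.07)&(T[...,1]<.11)
    v=p.max(-1)<70; q=T[m&v]; 
    if len(q)>5: print(n,"plate Y",len(q),np.percentile(q[:,1],[2,50,98]).round(4))
    m=(d>0)&(T[...,2]>.06)&(T[...,2]<.083)&(T[...,0]>.60)&(T[...,0]<.68)&(T[...,1]<-.12)&(T[...,1]>-.16); q=T[m]
    if len(q)>5: print(n,"wall Y",len(q),np.percentile(q[:,1],[2,50,98]).round(4))
E
```

```text
wrist red 515 rack-axes [ 0.6278 -0.1044] r 0.0173
wrist blue 60 rack-axes [ 0.6271 -0.0483] r 0.0162
wrist yellow 476 rack-axes [0.6395 0.0065] r 0.0174
wrist green 125 rack-axes [0.6288 0.0618] r 0.0164
wrist tab Y ext [0.1043 0.1175]
wrist plate Y 187 [0.0907 0.0951 0.103 ]
wrist wall Y 246 [-0.1341 -0.133  -0.121 ]
side red 117 rack-axes [ 0.6303 -0.1063] r 0.0172
side blue 72 rack-axes [ 0.6305 -0.0503] r 0.0168
side yellow 92 rack-axes [0.6416 0.0052] r 0.0167
side green 88 rack-axes [0.6328 0.0596] r 0.0177
side tab Y ext [0.1013 0.1141]
side plate Y 38 [0.0864 0.0896 0.1053]
side wall Y 160 [-0.1376 -0.1358 -0.1223]
scene red 64 rack-axes [ 0.6309 -0.0996] r 0.0172
scene blue 76 rack-axes [ 0.6305 -0.0462] r 0.0172
scene yellow 60 rack-axes [0.6434 0.0057] r 0.0184
scene green 38 rack-axes [0.6331 0.063 ] r 0.0167
scene tab Y ext [0.1088 0.1215]
scene plate Y 180 [0.0871 0.0934 0.1077]
scene wall Y 57 [-0.1365 -0.1328 -0.1243]
```

All the gaps are within measurement error: neighbour spacings are 56.1 to 56.3 mm, red touches the wall and green touches the plate. Handing in.

```bash
python3 -c "
from plant import ctrl
print(ctrl.sign_off())"
```

```text
the job is handed in; nothing more can be done
None
```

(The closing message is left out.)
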